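Close and lock the open canister

TASK

One of the two canisters on the bench has its hinged lid standing ajar. Press that lid down until it is fully home on the rim, then turn the black knob on it until its pointer lines up with the ridge on the lid, as on the canister that is already shut, and let go. Keep the canister standing where it is, and leave the other one alone.

Things in the scene. Friction and masses are not known exactly. Their poses are not given: they have to be found in the camera images.
- canister: The canister to close: a loose round grey sheet-metal canister, 132 mm across and 100 mm high to its rim, 1.7 to 2.8 kg in all, with a hinged aluminium lid. Origin at the centre of its underside. Its +x axis points to the hinge; the lid's raised front edge, which has a small lip (34 mm wide, reaching 81 mm from the canister's axis), is on the -x side; +z is up. With the lid home the lid's flat top is 110 mm above the origin and the top of the knob 150 mm.
- canister_lid (a joint): Angle of the lid about its hinge, which runs level 70 mm behind the canister's axis and 102 mm above its underside: 0 = fully home on the rim, positive = front raised (it starts ajar at 0.14 to 0.22 rad, front edge 19 to 30 mm too high). It stays where it is left: a stiff gasket and hinge resist with about 0.4 N m, so about 3.5 N pressed down near the front edge or 6 N in the middle moves it; it is stopped by the rim.
- lid_front (a point): Point on the lid's flat top, on the centre line, 48 mm in front of the knob's axis (118 mm from the hinge): the free front part of the lid, a good place to press. 136 mm wide lid, 10 mm thick.
- canister_knob (a joint): Angle of the knob on its lid: 0 = its pointer is at the ridge on the lid (which lies toward the hinge, 41 to 61 mm from the knob's axis, 6 mm wide, 4 mm high); positive = pointer turned counterclockwise from there, seen from above. It starts at 0.6 to 1.2 rad, so it must be turned clockwise. It can turn from -0.5 to 1.5 rad, with no catch at the ridge, and stays where it is left (friction 0.04 N m).
- knob_grip (a point): Point on the knob's axis, 30 mm above the lid's top and 10 mm below the knob's top, at the height to grip. The knob is a black upright bar, 44 mm long, 14 mm thick and 36 mm tall, on a disc 48 mm across and 4 mm high; pinch it across its 14 mm. The point's +x axis runs along the bar to the end with the low pointer nose (which reaches 36 mm from the axis, up to 14 mm above the lid), z is the knob's axis.
- shut_canister: An identical canister already shut and locked, with its lid home and its pointer at its ridge (nothing on it moves). Origin at the centre of its underside, +x toward its hinge. Leave it alone.

How it is judged:
On the way, in this order (a step that is already met when the one before it is completed fails the run):
1. the lid is pressed fully home (value of joint canister_lid below 0.02 rad), for 0.2 s.
2. with the lid home, the knob's pointer is brought to the ridge (value of joint canister_lid below 0.02 rad and value of joint canister_knob between -0.17 and 0.17 rad), for 0.2 s.
At the end, for the whole second after the job is handed in: The lid of the canister that stood ajar is home (within 0.02 rad, about 2.5 mm at its front edge), its knob's pointer is within 0.17 rad (10 degrees) of the ridge, the canister stands upright and at rest within 50 mm of where it stood, and the shut canister is within 20 mm of where it stood (all of step 2 and angle between canister's own z axis and vertical below 0.05 rad and distance of canister from where it was at the start of the episode below 0.05 m and distance of shut_canister from where it was at the start of the episode below 0.02 m and linear speed of canister below 0.02 m/s); the robot touches nothing.
It fails at once if the canister is tipped or pushed more than 50 mm away (angle between canister's own z axis and vertical above 0.25 rad or distance of canister from where it was at the start of the episode above 0.05 m).
It fails at once if the shut canister is pushed more than 20 mm or tipped (distance of shut_canister from where it was at the start of the episode above 0.02 m or angle between shut_canister's own z axis and vertical above 0.2 rad).
It also fails if it takes over 48 s, if anything falls off the work surface, if the arm or the gripper's body presses on something with over 40 N, if the wrist force passes 120 N, or if a joint passes its speed limit or range.

ROBOT

A 7-joint arm with a two-finger parallel gripper is mounted at the origin on a cart in front of the work surface, level with it; the furniture and walls round the work are solid. World frame = base frame: x ahead of the robot, y to its left, z up, the work surface at z = 0. Lengths are in m, angles in rad, forces in N, time in s.
With the tool pointing down it reaches from about 0.4 to 0.85 m from the base axis. Payload 4.5 kg.
Tool frame: the origin (TCP) lies at the very end of the fingers, on their centre line; the grasp point (between the pads) lies 19 mm behind it; z points along the fingers, y is the line along which they close (so a half turn about z gives the same grasp; the last joint's range is limited). The gripper opens to 88 mm and grips with 3 to 60 N. Pads are 18 mm wide; open, the fingers measure 123 mm over their backs; the gripper's body (75 mm by 187 mm) begins 45 mm behind the grasp point.
Start: joints at [1.33, 0.689, -0.195, 1.565, 0.157, 0.902, -0.215], TCP at [0.17, -0.602, 0.239] pointing down, gripper open.
Joint ranges: [-3.01, 3.01], [-0.46, 2.08], [-1.47, 1.51], [0.13, 2.56], [-1, 4.14], [0.04, 2.09], [-2.66, 2.66]. Speed limits (rad/s): [2.57, 2.57, 3.14, 3.14, 3.14, 3.14, 3.14].

INTERFACE

Orientations are given as a unit quaternion [x, y, z, w].
In Python, from plant import r gives the robot as it stands. The module is installed in compiled form; this text tells all that it offers.
- The arm moves only by the tool step_arm, never from a script. Its argument "increments" is a list of rows, each a list of 2 entries, a list of its own where there are three numbers: the shift along the world's x, y, z in cm, then the turn, a rotation vector about the world's x, y, z in degrees. A call has exactly 10 rows; each row shifts and turns the commanded pose from where the row before left it; what a row does not reach is not made up. A row lasts 1/10 s, in which the tool goes at most 50 mm and 8.59 degrees, less where a joint would pass 70% of its speed; a pose out of reach is approached as far as the arm can. A call is refused whole if a number of a shift passes 5 or a number of a turn 8.59, either way. A call with a gripper value outside its range is refused whole. "fingers" is the opening, from 0 (shut) to 1 (fully open), set as the call begins (left out, the last holds). The fingers move at their own pace and stop on an object; "grip_force" is the grip in N (left out, the last holds). Time passes only in rows, so rows that do not move let the fingers close, or fill a call up. It gives the time, the measured TCP pose, the force, the opening and the grip force at its end, in the units of the state.
- r.get_state(): the state, without advancing time (a new reading comes with each control period).
- r.snapshot(name): name is "side" or "top"; returns (picture, depth): 384x512x3 uint8, red, green, blue; 384x512 float32, m along the optical axis (not along the pixel's ray), 0 where there is no reading.
- r.calibration(name): a dict with "fov_y" (degrees; the focal length in pixels is half the picture's height over the tangent of half this angle, whatever the lens; pixels are square), "cx", "cy" (the principal point, pixels), "R" (3x3) and "t" (3): a world point X has camera coordinates R X + t. Camera axes: x right, y down, z forward; pixel columns grow to the right and rows downward; lengths in m; the calibration is good to about 2 mm. A picture is of the moment at which its call begins. calibration takes no time and is no camera call.
- r.finish_job(): hands the job in; it is judged then, once.
The state is a dict: "clock": time; "q": joint angles; "qd": joint speeds; "joint_torque": joint torques, N m; "tool_pos": TCP position; "eef_rot": TCP orientation; "contact_force": force on the tool from outside, world axes, zero at the start; "moment": the same for the moment, N m; "opening": opening from 0.0 (shut) to 1.0 (fully open); "finger_force": force on a finger pad.
Only numpy, scipy, OpenCV 4.12 (cv2) and the standard library are available. Lean on these libraries where they do the work, as an engineer would, in place of code of your own. Each camera call takes 0.05 s, during which the arm holds its last target. There are 200 camera calls.

## Working session

There is one attempt and no reset: what is moved stays moved. The work goes in short steps, Python scripts to look and compute and a tool call to move; the robot and the scene stay as the last step left them, time stands still between calls to the robot, and variables do not carry over. Pictures are saved under pics/ and viewed, at most 10 in all, crops included, and the job is handed in when it is done.

Besides the shell and the picture viewer there is one more tool, called after "Emit:" by a JSON object that holds its "method" and its "body". step_arm: Moves the arm, as the interface text tells. Its arguments: {"type":"object","properties":{"increments":{"type":"array","items":{"type":"array"}},"fingers":{"type":"number"},"grip_force":{"type":"number"}},"required":["increments"]}

```bash
mkdir -p pics; cat > h.py <<'E'
import numpy as np, cv2
from plant import r
def cloud(n):
    im,d=r.snapshot(n); c=r.calibration(n)
    R=np.array(c["R"]);t=np.array(c["t"]); f=192/np.tan(np.radians(c["fov_y"])/2)
    v,u=np.mgrid[:384,:512]
    P=np.stack([(u-c["cx"])/f*d,(v-c["cy"])/f*d,d],-1)
    W=(P-t)@R
    W[d==0]=np.nan
    return im,W
E
python3 - <<'E'
from h import *
s=r.get_state();print(s["tool_pos"],s["eef_rot"],s["clock"],s["contact_force"])
for n in("top","side"):
    im,W=cloud(n); np.savez(n+"0",im=im,W=W); cv2.imwrite(f"pics/{n}0.png",im[...,::-1])
    c=r.calibration(n); print(n,c["fov_y"],-np.array(c["R"]).T@c["t"])
E
```

```text
[ 0.16938142 -0.60097136  0.23793008] [ 9.90568545e-01  1.37015250e-01 -1.84933153e-04 -8.62883151e-04] 0.0 [0.30144452 0.58161849 0.0392121 ]
top 55.49909862975476 [ 0.36695494 -0.00913112  0.93731896]
side 51.18639944650994 [0.38077368 0.74369881 0.4894398 ]
```

View pics/top0.png

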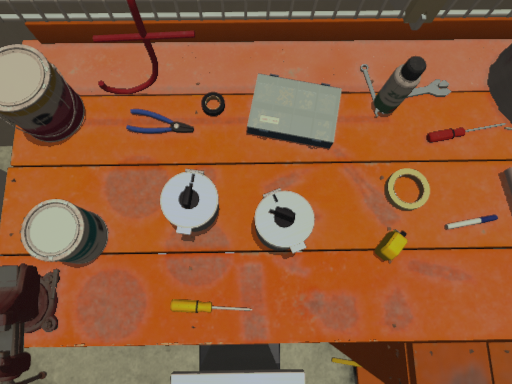

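View pics/side0.png

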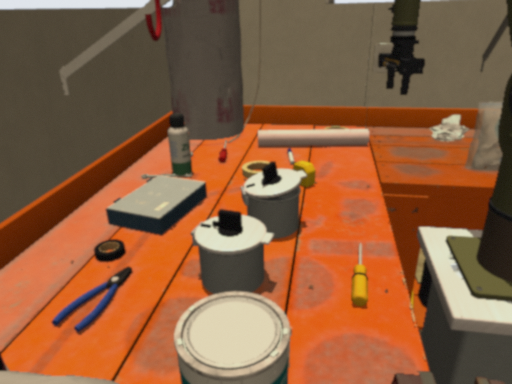

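The top view shows the shut canister at about (189,200) with its knob on the ridge. The ajar one is at about (285,218), with its lip at (298,246) and its knob turned to the left. I'll measure both from the point cloud.

```bash
cat >> h.py <<'E'
def measure(im,W,cu,cv,rad=45,v=True):
    yy,xx=np.mgrid[:384,:512]; m=(np.hypot(xx-cu,yy-cv)<rad)&(W[...,2]>.085)&(W[...,2]<.19)
    g=im.astype(int).min(-1); lid=m&(g>150)
    P=W[lid]
    A=np.c_[P[:,:2],np.ones(len(P))]
    k=np.ones(len(P),bool)
    for _ in range(8):
        c=np.linalg.lstsq(A[k],P[k,2],rcond=None)[0]; res=P[:,2]-A@c; k=abs(res)<max(.002,1.0*np.std(res[k]))
    print("plane",c,"tilt",np.hypot(c[0],c[1]),"up dir deg",np.degrees(np.arctan2(c[1],c[0])),"n",k.sum(),len(k))
    ctr,rr=cv2.minEnclosingCircle(P[k][:,:2].astype(np.float32)*1000)
    print("lid bbox",P[k].min(0),P[k].max(0),"enc",ctr,rr)
    B=m&(im.max(-1)<70); Q=W[B]
    h=Q[:,2]-np.c_[Q[:,:2],np.ones(len(Q))]@c
    for lo,hi in((.005,.02),(.03,.05)):
        q=Q[(h>lo)&(h<hi)]
        if len(q)<5: continue
        mu=q[:,:2].mean(0); w,V=np.linalg.eigh(np.cov(q[:,:2].T))
        (cx,cy),(a,b),an=cv2.minAreaRect((q[:,:2]*1000).astype(np.float32))
        print("knob",lo,len(q),mu,"z",np.median(q[:,2]),"axis deg",np.degrees(np.arctan2(V[1,1],V[0,1])),"rect",(cx,cy),(a,b),an)
    return P[k],c
E
python3 - <<'E'
from h import *
D=np.load("top0.npz");im,W=D["im"],D["W"]
for cu,cv in((285,218),(189,200)): measure(im,W,cu,cv)
for p in((298,246),(278,195),(185,231),(190,175),(272,213)): print(p,W[p[1],p[0]])
cv2.imwrite("pics/crop.png",cv2.resize(im[160:265,150:330,::-1],None,fx=4.4,fy=4.4,interpolation=cv2.INTER_CUBIC))
E
```

```text
plane [-0.16389157 -0.06408545  0.19802144] tilt 0.17597554344260855 up dir deg -158.64333655821676 n 1840 2206
lid bbox [ 0.42254569 -0.17438215  0.10969385] [ 0.56503632 -0.04303473  0.13756101] enc (494.9290466308594, -110.85433959960938) 73.52165222167969
knob 0.005 91 [ 0.50009338 -0.10082515] z 0.13147591790443186 axis deg -137.50964775354953 rect (513.0628051757812, -97.31025695800781) (76.01705932617188, 42.87612533569336) 42.88956069946289
knob 0.03 135 [ 0.5059203 -0.1060334] z 0.16153606874436813 axis deg 67.23555934907948 rect (507.2129821777344, -106.2750015258789) (41.72607421875, 14.861082077026367) 65.92658233642578
plane [0.00508236 0.00125719 0.10731887] tilt 0.005235537597690919 up dir deg 13.893936924428191 n 1736 2168
lid bbox [0.47031061 0.04336764 0.10792092] [0.61709555 0.1758612  0.11247627] enc (543.9324340820312, 109.3731918334961) 73.73412322998047
knob 0.005 63 [0.55122833 0.10320507] z 0.11708240667594853 axis deg 172.4087969665423 rect (562.4090576171875, 111.73200988769531) (68.41014862060547, 41.72300720214844) 12.95534610748291
knob 0.03 126 [0.5478475  0.10870585] z 0.15018155310904824 axis deg 168.66465181634896 rect (550.1674194335938, 109.57795715332031) (14.619610786437988, 43.39090347290039) 80.02625274658203
(298, 246) [ 0.43552375 -0.13553012  0.13427052]
(278, 195) [ 0.55538463 -0.09804996  0.1136603 ]
(185, 231) [0.47522711 0.11626006 0.10876225]
(190, 175) [0.60718359 0.10702947 0.11019541]
(272, 213) [ 0.51241131 -0.08234842  0.11844547]
```

View pics/crop.png

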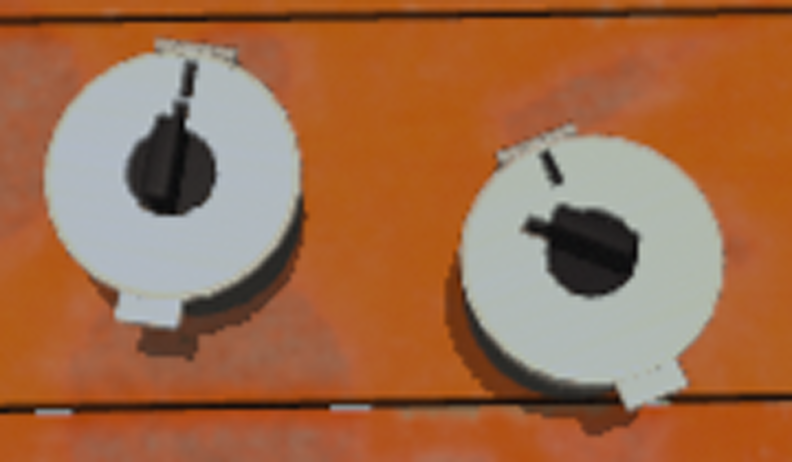

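The lid is tilted 0.176 rad, with the hinge direction at about 20° and the canister axis at about (0.498, -0.109). The knob bar is at 67°, so the knob angle is about 0.8 rad. The press point is (0.453, -0.125). I'll move over it with the fingers shut.

Emit:
{"method": "step_arm", "body": {"increments": [[[1.4,2.4,0],[0,0,0]],[[1.4,2.4,0],[0,0,0]],[[1.4,2.4,0],[0,0,0]],[[1.4,2.4,0],[0,0,0]],[[1.4,2.4,0],[0,0,0]],[[1.4,2.4,0],[0,0,0]],[[1.4,2.4,0],[0,0,0]],[[1.4,2.4,0],[0,0,0]],[[1.4,2.4,0],[0,0,0]],[[1.4,2.4,0],[0,0,0]]], "fingers": 0, "grip_force": 10}}

```text
clock: 1.1
tool_pos: [0.3099, -0.3604, 0.2385]
eef_rot: [0.991, 0.137, -0.0, -0.0]
contact_force: [-0.4, 0.6, 1.3]
opening: 0.115
finger_force: 0.0
```

Emit:
{"method": "step_arm", "body": {"increments": [[[1.4,2.4,0],[0,0,0]],[[1.4,2.4,0],[0,0,0]],[[1.4,2.4,0],[0,0,0]],[[1.4,2.4,0],[0,0,0]],[[1.4,2.4,0],[0,0,0]],[[1.4,2.4,0],[0,0,0]],[[1.4,2.4,0],[0,0,0]],[[1.4,2.4,0],[0,0,0]],[[1.4,2.4,0],[0,0,0]],[[1.4,2.4,0],[0,0,0]]]}}

```text
clock: 2.1
tool_pos: [0.4499, -0.1205, 0.2386]
eef_rot: [0.991, 0.137, -0.0, -0.0]
contact_force: [-0.4, 0.8, -1.0]
opening: 0.005
finger_force: 0.0
```

Emit:
{"method": "step_arm", "body": {"increments": [[[0.3,-0.5,-1.2],[0,0,0]],[[0,0,-1.2],[0,0,0]],[[0,0,-1.2],[0,0,0]],[[0,0,-1.2],[0,0,0]],[[0,0,-1.2],[0,0,0]],[[0,0,-1.2],[0,0,0]],[[0,0,-1.2],[0,0,0]],[[0,0,-1.0],[0,0,0]],[[0,0,-0.6],[0,0,0]],[[0,0,0],[0,0,0]]]}}

```text
clock: 3.1
tool_pos: [0.452, -0.1268, 0.1379]
eef_rot: [0.991, 0.137, -0.001, -0.0]
contact_force: [0.4, -0.5, 0.9]
opening: 0.004
finger_force: 0.0
```

Emit:
{"method": "step_arm", "body": {"increments": [[[0,0,-0.3],[0,0,0]],[[0,0,-0.3],[0,0,0]],[[0,0,-0.3],[0,0,0]],[[0,0,-0.3],[0,0,0]],[[0,0,-0.3],[0,0,0]],[[0,0,-0.2],[0,0,0]],[[0,0,-0.2],[0,0,0]],[[0,0,-0.2],[0,0,0]],[[0,0,0],[0,0,0]],[[0,0,0],[0,0,0]]]}}

```text
clock: 4.1
tool_pos: [0.4532, -0.1262, 0.1177]
eef_rot: [0.991, 0.137, 0.001, -0.0]
contact_force: [-0.0, -0.2, 0.2]
opening: 0.007
finger_force: 0.0
```

Emit:
{"method": "step_arm", "body": {"increments": [[[0,0,-0.2],[0,0,0]],[[0,0,-0.2],[0,0,0]],[[0,0,-0.2],[0,0,0]],[[0,0,-0.1],[0,0,0]],[[0,0,0],[0,0,0]],[[0,0,0],[0,0,0]],[[0,0,0],[0,0,0]],[[0,0,0],[0,0,0]],[[0,0,0],[0,0,0]],[[0,0,0],[0,0,0]]]}}

```text
clock: 5.1
tool_pos: [0.4526, -0.1265, 0.1107]
eef_rot: [0.991, 0.137, 0.0, 0.0]
contact_force: [-0.6, 0.3, 0.3]
opening: 0.002
finger_force: 0.0
```

Emit:
{"method": "step_arm", "body": {"increments": [[[0,0,-0.1],[0,0,0]],[[0,0,-0.1],[0,0,0]],[[0,0,-0.1],[0,0,0]],[[0,0,0],[0,0,0]],[[0,0,0],[0,0,0]],[[0,0,0],[0,0,0]],[[0,0,0],[0,0,0]],[[0,0,0],[0,0,0]],[[0,0,0],[0,0,0]],[[0,0,0],[0,0,0]]]}}

```text
clock: 6.1
tool_pos: [0.4527, -0.1266, 0.1099]
eef_rot: [0.991, 0.137, 0.001, 0.001]
contact_force: [-3.6, 1.4, 26.8]
opening: 0.004
finger_force: 13.6
```

```bash
python3 - <<'E'
from h import *
s=r.get_state();print(s["tool_pos"],s["contact_force"])
im,W=cloud("side"); cv2.imwrite("pics/side1.png",cv2.resize(im[130:310,170:330,::-1],None,fx=3,fy=3))
E
```

```text
[ 0.45268969 -0.12662865  0.10991229] [-3.58321287  1.36536113 26.82599557]
```

View pics/side1.png

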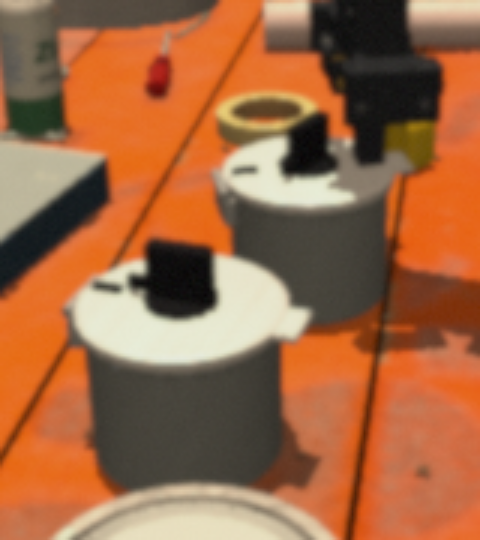

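The lid is home: z is 0.110 with 27 N of contact force. The crop shows the lid flat on the rim under the fingers. Next I lift clear and turn the tool by about +50°.

Emit:
{"method": "step_arm", "body": {"increments": [[[0,0,1],[0,0,0]],[[0,0,2],[0,0,0]],[[0,0,3],[0,0,5]],[[0,0,3],[0,0,6]],[[0,-1,3],[0,0,7]],[[0,-3,0],[0,0,7]],[[0,-4,0],[0,0,7]],[[0,-4,0],[0,0,7]],[[0,-4,0],[0,0,7]],[[0,-2,0],[0,0,4]]], "fingers": 0.6}}

```text
clock: 7.15
tool_pos: [0.4513, -0.3111, 0.2274]
eef_rot: [0.84, 0.542, -0.001, 0.001]
contact_force: [0.0, 1.0, -1.3]
opening: 0.602
finger_force: 0.0
```

```bash
python3 - <<'E'
from h import *
s=r.get_state();print(s["tool_pos"],s["contact_force"],s["eef_rot"],s["q"])
im,W=cloud("top"); np.savez("top1",im=im,W=W)
measure(im,W,285,218)
# ridge pixels
yy,xx=np.mgrid[:384,:512]; m=(im.max(-1)<110)&(abs(W[...,2]-.112)<.006)&(np.hypot(W[...,0]-.498,W[...,1]+.109)<.063)&(np.hypot(W[...,0]-.498,W[...,1]+.109)>.039)
print(m.sum(),W[m].mean(0),W[m].min(0),W[m].max(0))
m=(im.min(-1)>110)&(abs(W[...,2]-.107)<.008)&(abs(np.hypot(W[...,0]-.498,W[...,1]+.109)-.077)<.005)&(W[...,0]<.46)
print("lip",m.sum(),W[m].mean(0))
cv2.imwrite("pics/crop1.png",cv2.resize(im[160:265,210:350,::-1],None,fx=5,fy=5,interpolation=cv2.INTER_CUBIC))
E
```

```text
[ 0.45129084 -0.31108196  0.22744398] [ 0.04925437  1.03416029 -1.33587691] [ 8.40256843e-01  5.42187729e-01 -7.34234066e-04  6.03897058e-04] [ 0.78345313  0.62678814 -0.43751564  1.80510363  0.36056565  0.78890805
 -0.26301897]
plane [0.00299103 0.00384881 0.1091543 ] tilt 0.0048743785181603804 up dir deg 52.14812526906645 n 1880 2312
lid bbox [ 0.42215616 -0.17524764  0.10788153] [ 0.56575998 -0.04355362  0.11245265] enc (493.5482482910156, -112.18848419189453) 73.51936340332031
knob 0.005 76 [ 0.49966379 -0.10311377] z 0.11688864919573758 axis deg -151.82786391466428 rect (508.2452697753906, -99.37276458740234) (72.40906524658203, 41.152217864990234) 43.43777847290039
knob 0.03 130 [ 0.49844663 -0.10879381] z 0.14990750514748477 axis deg 64.80123849475869 rect (499.6390075683594, -108.82183074951172) (43.03169250488281, 14.111510276794434) 64.02505493164062
20 [ 0.5461231  -0.09067559  0.11472208] [ 0.53729985 -0.09510267  0.10989779] [ 0.55549862 -0.08617158  0.1178677 ]
lip 55 [ 0.4281328  -0.13714134  0.10812328]
```

View pics/crop1.png

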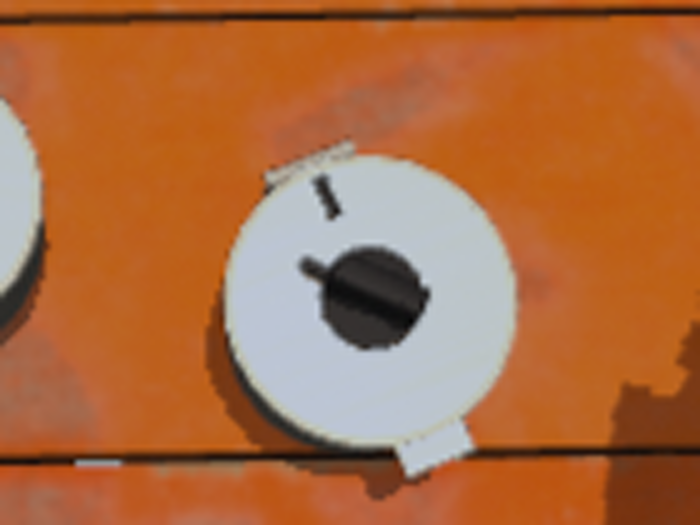

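With the lid home, the knob axis is at (0.499, -0.109) with its top at 0.150, and the bar is at 64.5°. The ridge and lip both give the hinge direction as 21.3°. The knob therefore needs about -43° of turn. Next I move over it and go down.

Emit:
{"method": "step_arm", "body": {"increments": [[[0.8,2,0],[0,0,-1.2]],[[0.8,3,0],[0,0,0]],[[0.8,4,0],[0,0,0]],[[0.8,4,0],[0,0,0]],[[0.8,4,0],[0,0,0]],[[0.8,3.2,0],[0,0,0]],[[0,0,-1],[0,0,0]],[[0,0,-1.5],[0,0,0]],[[0,0,-1.5],[0,0,0]],[[0,0,0],[0,0,0]]]}}

```text
clock: 8.2
tool_pos: [0.4988, -0.1048, 0.186]
eef_rot: [0.846, 0.534, -0.002, -0.001]
contact_force: [-0.3, 0.8, 0.2]
opening: 0.6
finger_force: 0.0
```

Emit:
{"method": "step_arm", "body": {"increments": [[[0,0,-1],[0,0,0]],[[0,0,-1],[0,0,0]],[[0,0,-1],[0,0,0]],[[0,0,-1],[0,0,0]],[[0,0,-1],[0,0,0]],[[0,0,-1],[0,0,0]],[[0,0,-0.5],[0,0,0]],[[0,0,0],[0,0,0]],[[0,0,0],[0,0,0]],[[0,0,0],[0,0,0]]]}}

```text
clock: 9.2
tool_pos: [0.501, -0.1046, 0.1231]
eef_rot: [0.846, 0.534, 0.0, 0.0]
contact_force: [-0.7, 0.3, -0.8]
opening: 0.602
finger_force: 0.0
```

Emit:
{"method": "step_arm", "body": {"increments": [[[-0.1,-0.2,0],[0,0,0]],[[0,-0.25,0],[0,0,0]],[[0,0,0],[0,0,0]],[[0,0,0],[0,0,0]],[[0,0,0],[0,0,0]],[[0,0,0],[0,0,0]],[[0,0,0],[0,0,0]],[[0,0,0],[0,0,0]],[[0,0,0],[0,0,0]],[[0,0,0],[0,0,0]]]}}

```text
clock: 10.2
tool_pos: [0.4996, -0.109, 0.1227]
eef_rot: [0.845, 0.534, -0.0, 0.0]
contact_force: [0.3, 1.7, -0.1]
opening: 0.6
finger_force: 0.0
```

Emit:
{"method": "step_arm", "body": {"increments": [[[0,0,0],[0,0,0]],[[0,0,0],[0,0,0]],[[0,0,0],[0,0,0]],[[0,0,0],[0,0,0]],[[0,0,0],[0,0,0]],[[0,0,0],[0,0,0]],[[0,0,0],[0,0,0]],[[0,0,0],[0,0,0]],[[0,0,0],[0,0,0]],[[0,0,0],[0,0,0]]], "fingers": 0, "grip_force": 20}}

```text
clock: 11.2
tool_pos: [0.4994, -0.1089, 0.1227]
eef_rot: [0.845, 0.534, -0.0, -0.0]
contact_force: [-1.7, 1.1, 1.8]
opening: 0.159
finger_force: 20.0
```

The opening is 14 mm, which matches the bar, so the grip is good. Now I turn -43.3°.

Emit:
{"method": "step_arm", "body": {"increments": [[[0,0,0],[0,0,-3]],[[0,0,0],[0,0,-5]],[[0,0,0],[0,0,-6]],[[0,0,0],[0,0,-6]],[[0,0,0],[0,0,-6]],[[0,0,0],[0,0,-6]],[[0,0,0],[0,0,-6]],[[0,0,0],[0,0,-4]],[[0,0,0],[0,0,-1.5]],[[0,0,0],[0,0,0]]]}}

```text
clock: 12.2
tool_pos: [0.5006, -0.1102, 0.1228]
eef_rot: [0.983, 0.182, 0.001, 0.001]
contact_force: [1.9, -4.3, -2.6]
opening: 0.154
finger_force: 20.0
```

Emit:
{"method": "step_arm", "body": {"increments": [[[0,0,0],[0,0,0]],[[0,0,0],[0,0,0]],[[0,0,0],[0,0,0]],[[0,0,0],[0,0,0]],[[0,0,0],[0,0,0]],[[0,0,0],[0,0,0]],[[0,0,0],[0,0,0]],[[0,0,0],[0,0,0]],[[0,0,0],[0,0,0]],[[0,0,0],[0,0,0]]], "fingers": 0.5}}

```text
clock: 13.2
tool_pos: [0.4996, -0.109, 0.1227]
eef_rot: [0.983, 0.183, 0.0, 0.0]
contact_force: [-1.2, 0.1, 0.5]
opening: 0.5
finger_force: 0.0
```

Emit:
{"method": "step_arm", "body": {"increments": [[[0,0,0.5],[0,0,0]],[[0,0,1],[0,0,0]],[[0,0,1.5],[0,0,0]],[[0,0,2],[0,0,0]],[[0,0,2.5],[0,0,0]],[[0,0,2.5],[0,0,0]],[[0,-4,0],[0,0,0]],[[0,-4,0],[0,0,0]],[[0,-4,0],[0,0,0]],[[0,-4,0],[0,0,0]]]}}

```text
clock: 14.2
tool_pos: [0.4995, -0.2707, 0.2239]
eef_rot: [0.983, 0.183, 0.0, 0.0]
contact_force: [1.3, -0.6, -0.2]
opening: 0.5
finger_force: 0.0
```

```bash
python3 - <<'E'
from h import *
im,W=cloud("top")
measure(im,W,285,218)
m=(im.max(-1)<110)&(abs(W[...,2]-.112)<.006)&(np.hypot(W[...,0]-.498,W[...,1]+.109)<.063)&(np.hypot(W[...,0]-.498,W[...,1]+.109)>.039)
print(m.sum(),W[m].mean(0))
m=(im.min(-1)>110)&(abs(W[...,2]-.107)<.008)&(abs(np.hypot(W[...,0]-.498,W[...,1]+.109)-.077)<.005)&(W[...,0]<.46)
print("lip",m.sum(),W[m].mean(0))
cv2.imwrite("pics/crop2.png",cv2.resize(im[160:265,150:350,::-1],None,fx=4,fy=4,interpolation=cv2.INTER_CUBIC))
E
```

```text
plane [ 0.00378641 -0.0008669   0.10832647] tilt 0.003884383120863332 up dir deg -12.895569122254575 n 1855 2268
lid bbox [ 0.42005921 -0.17512335  0.10802664] [ 0.56594207 -0.04337574  0.11241421] enc (492.75018310546875, -105.83273315429688) 75.5645980834961
knob 0.005 64 [ 0.5018288  -0.10621089] z 0.11720164589236629 axis deg -163.32193246850943 rect (514.0177612304688, -110.48705291748047) (72.68976593017578, 39.122467041015625) 0.32290640473365784
knob 0.03 135 [ 0.49830756 -0.10863495] z 0.1498143780314144 axis deg -157.88422028802313 rect (499.2170715332031, -109.32948303222656) (43.135093688964844, 14.66126823425293) 20.30125617980957
18 [ 0.54636049 -0.09082546  0.11319177]
lip 55 [ 0.42813244 -0.13714315  0.10810397]
```

View pics/crop2.png

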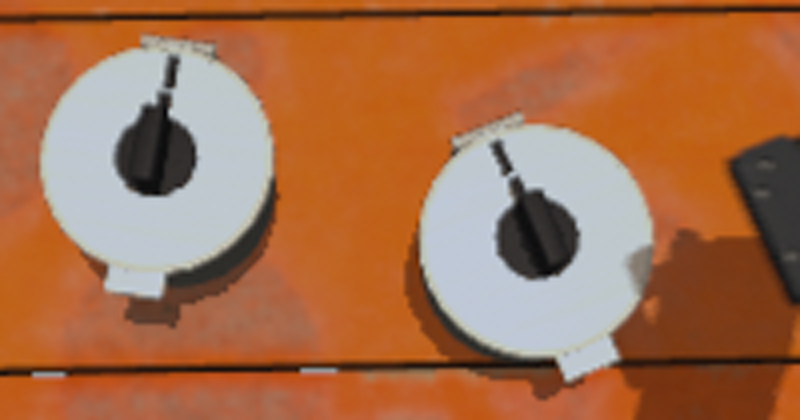

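The picture shows the pointer in line with the ridge at about (505,165) in the crop. The bar is at 20–22° against the ridge at 21°. The lid is flat, the canister has not moved, and the gripper is clear. I'm handing in.

```bash
python3 -c "
from plant import r
print(r.finish_job())"
```

```text
the job is handed in; nothing more can be done
None
```

The lid is pressed home, the knob's pointer lines up with the ridge to within about 1–2°, both canisters are still where they stood, and the job is handed in; the hand-in returned no verdict.

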